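# Load the sample tray into the light-ageing box

## Robot

A 6-joint arm with a two-finger parallel gripper is mounted at the origin on a cart in front of the work surface, level with it; the furniture and walls round the work are solid. World frame = base frame: x ahead of the robot, y to its left, z up, the work surface at z = 0. Lengths are in mm, angles in rad, forces in N, time in s.
With the tool pointing down it reaches from about 300 to 775 mm from the base axis. Payload 14.6 kg.
Tool frame: the origin (TCP) lies midway between the tips of the shut fingers; the grasp point (between the pads) lies 19 mm behind it (manip.tcp_to_grasp is the distance from the TCP to the grasp point, in mm); z points along the fingers, x is the direction in which the jaws open and shut, and the axes are right-handed (so a half turn about z gives the same grasp; the last joint's range is limited). The gripper opens to 94 mm and grips with 3 to 60 N. Pads are 16 mm wide; open, the fingers measure 119 mm over their backs; the gripper's body (75 mm by 177 mm) begins 78 mm behind the grasp point.
Start: joints at [1.118, 0.3, 1.521, -0, 1.321, -0.067], TCP at [206.962, 509.565, 205.446] pointing down, gripper open.
Joint ranges: [-3.03, 3.03], [-0.79, 2.21], [0.23, 2.52], [-1.04, 4.18], [0, 3.07], [-2.55, 2.55]. Speed limits (rad/s): [2.22, 2.22, 2.57, 3.14, 3.14, 3.14].

## Interface

Orientations are given as [roll, pitch, yaw] about the fixed x, y, z axes, in that order (R = Rz(yaw) Ry(pitch) Rx(roll)).
In Python, from cell import manip gives the robot as it stands.
- The arm moves only by the tool arm_command, never from a script. Its argument "steps" is a list of rows, each a list of 3 entries, a list of its own where there are three numbers: the opening, from 0 (shut) to 1 (fully open), then the shift along the tool's x, y, z in cm, then the turn about the tool's z in rad. A call has 1 to 5 rows; each row shifts and turns the commanded pose from where the row before left it, along the tool's axes as they then stand; what a row does not reach is not made up. A row lasts 1/12 s, in which the tool goes at most 41.7 mm and 7.16 degrees, less where a joint would pass 70% of its speed; a pose out of reach is approached as far as the arm can. A call with a gripper value outside its range is refused whole. The fingers move at their own pace and stop on an object; "force" is the grip in N (left out, the last holds). Time passes only in rows, so rows that do not move let the fingers close. It gives the time, the measured TCP pose, the force and the opening at its end, in the units of the state.
- manip.read_state(): the state, without advancing time (a new reading comes with each control period).
- manip.camera(name): name is "scene" or "top"; returns (picture, depth): 420x560x3 uint8, red, green, blue; 420x560 float32, mm along the optical axis (not along the pixel's ray), 0 where there is no reading.
- manip.calibration(name): a dict with "fx", "fy", "cx", "cy" (pixels), "distortion" ([k1, k2, p1, p2, k3] as OpenCV has them; the pictures are not rectified), "R" (3x3) and "t" (3): a world point X has camera coordinates R X + t. Camera axes: x right, y down, z forward; pixel columns grow to the right and rows downward; lengths in mm; the calibration is good to about 2 mm. A picture is of the moment at which its call begins. calibration takes no time and is no camera call.
- manip.sign_off(): hands the job in, once; it reports no verdict.
The state is a dict: "clock": time; "joints": joint angles; "qd": joint speeds; "effort": joint torques, N m; "eef_pos": TCP position; "eef_rot": TCP orientation; "wrist_force": force on the tool from outside, world axes, zero at the start; "moment": the same for the moment, N m; "finger_gap": finger opening in mm.
Only numpy, scipy, OpenCV 4.12 (cv2) and the standard library are available. Lean on these libraries where they do the work, as an engineer would, in place of code of your own. Each camera call takes 0.05 s, during which the arm holds its last target.

## Task

Load the paint-sample tray into the light-ageing box. With one fingertip press down the long black bar beside the chute and keep it down, so that the hinged gate stays raised clear of the tray, while another fingertip pushes the tray by its upright end plate along the chute, past the gate and fully home against the stop in the box; then let the bar up so that the gate closes behind the tray. Only press and push: do not lift or tip the tray, never let the gate and the tray touch, and leave the jars and tools around it where they are.

Things in the scene. Friction and masses are not known exactly. Their poses are not given: they have to be found in the camera images.
- ageing_box: fixed grey sheet-metal light-ageing box with loading chute. Origin on the worktop under the middle of the mouth in its front face; x = loading direction, y left when looking along x. Box: x 0 to 114, y -77 to 77 mm, 97 high, lamp hood up to 117. Chute: x -232 to 0, y -82 to 36, floor at z = 4 mm. All positions called 'box frame' are in this frame (mm)
- mouth (a point): middle of the mouth's sill, 4 mm above the box origin, on the chute floor. The mouth is 60 mm wide and 26 mm high. The chute's two guide rails are 6 mm thick at y = +-29.5 (box frame), top at z = 14, 53 mm apart inside. A stop in the box halts the tray when the tray's origin is 43 mm past this point
- gate: the self-closing spring gate: shaft, bar and plate in one. Origin on its hinge axis at x = 0, y = -38, z = 38 mm (box frame); the 8 mm shaft runs along x from -224 to 0 in two bearings with tops at z = 46. Closed, its axes are the box's; open, it is turned about x by up to 1.15 rad (stop). The tray passes freely from 0.80 rad up. Held open it pushes back with 3 to 7 N at the bar
- press_bar (a point): the bar to press: smooth black round sleeve, 16 mm thick, x -218 to -44 mm (box frame), carried by arms at x = -214 and -49. The point is the middle of its axis, x = -131. It circles the shaft at radius 32 mm: gate closed y = -68, z = 48 (bar top 56); gate 0.80 y = -66, top 31; 1.0 y = -63, top 26; 1.15 y = -59, top 22. A fingertip can slide along it
- gate_plate (a point): middle of the gate's dark steel plate, 4 mm thick, x -7 to -3 mm (box frame). Closed it covers y -29 to 33, z 11 to 35 mm in front of the mouth. Pressing the bar down turns it up in its own plane; fully raised its tip stands about 100 mm high. Closed, it leaves the tray's 4 mm handle strip free beneath it. A spring shuts it when the bar is let go
- tray: loose steel tray of paint samples in the chute, about 0.35 kg: tray part 80 x 48 mm, 18 high; behind it a flat handle strip 60 mm long, 18 wide, 4 thick, that ends in an upright push plate. Origin: underside, middle of the tray part; x = loading direction. It starts with its front 12 to 33 mm short of the gate; home, its rear wall is at x = +3 mm (box frame), just behind the gate
- push_face (a point): middle of the rear face of the tray's upright push plate, 106 mm behind the tray's origin and 21 mm above its underside. The plate is 40 mm wide, 42 mm high and 5 mm thick. Home, this face is at x = -63 mm of the box frame
- jar_a: bystander: glass jar of pigment with a lid, 52 mm thick, 62 high, origin under its middle; leave it
- jar_b: bystander: glass jar of pigment with a lid, 48 mm thick, 58 high, origin under its middle; leave it
- spool: bystander: wooden thread spool, 39 mm thick, 58 high, origin under its middle; leave it
- folder: bystander: flat bone folder lying on the worktop, 140 x 22 x 9 mm, origin under its middle; leave it
- leather: bystander: brown leather-covered block, 62 x 41 x 22 mm, origin under its middle; leave it
- tape: bystander: roll of masking tape lying flat, 94 mm across, 19 high, origin under its middle; leave it
Things that resemble listed ones, but are neither listed nor needed, are in the scene too. What is meant by the tray is not turquoise, and is the larger of those in its own colour.

How it is judged:
By the outcome, as a careful person would: the job done as asked, in the order asked, and still so for the second after the job is handed in, with the robot touching nothing.
It also fails if it takes over 38 s, if anything falls off the work surface, if the arm or the gripper's body presses on something with over 40 N, if the wrist force passes 120 N, or if a joint passes its speed limit or range.

## Working session

There is one attempt and no reset: what is moved stays moved. The work goes in short steps, Python scripts to look and compute and a tool call to move; the robot and the scene stay as the last step left them, time stands still between calls to the robot, and variables do not carry over. Pictures are saved under pics/ and viewed, and the job is handed in when it is done.

Besides the shell and the picture viewer there is one more tool, called after ">>>" as name(argument=value, ...), one argument or row to a line, values as JSON. arm_command: Moves the arm, as the interface text tells. Its arguments: {"type":"object","properties":{"steps":{"type":"array","items":{"type":"array"}},"force":{"type":"number"}},"required":["steps"]}

```bash
ls; mkdir -p pics; python3 - <<'E'
from cell import manip
import cv2,numpy as np
s=manip.read_state()
print(s)
for n in("scene","top"):
    p,d=manip.camera(n)
    cv2.imwrite(f"pics/{n}0.png",cv2.cvtColor(p,cv2.COLOR_RGB2BGR)); np.save(f"pics/{n}0.npy",d)
    print(n,{k:np.round(v,4).tolist() for k,v in manip.calibration(n).items()})
E
```

```text
pics
{'clock': 0.0, 'joints': array([ 1.11839828e+00,  3.00483838e-01,  1.52160406e+00, -2.20037673e-05,
        1.32072602e+00, -6.65950479e-02]), 'qd': array([ 0.00015526,  0.00010923,  0.00031822,  0.00080482, -0.00099441,
        0.00199601]), 'effort': array([ 1.46335533e-03, -5.31831300e+01, -3.52735019e+01,  7.08899321e-02,
        2.44269107e-02, -1.53652604e-04]), 'eef_pos': array([206.84946328, 509.31804971, 204.86963223]), 'eef_rot': array([-3.14153265e+00,  1.21998114e-03,  1.18499882e+00]), 'wrist_force': array([-0.36466467, -0.83072566,  0.17371453]), 'moment': array([ 0.01705882,  0.00280119, -0.00180421]), 'finger_gap': 94.2105820435743}
scene {'fx': 491.5006, 'fy': 491.5006, 'cx': 273.7774, 'cy': 216.7631, 'distortion': [0.0111, 0.0, 0.0, 0.0, 0.0], 'R': [[0.6895, -0.7241, 0.0146], [-0.3486, -0.3495, -0.8697], [0.6349, 0.5945, -0.4934]], 't': [-437.1028, 215.3411, 905.6218]}
top {'fx': 479.1389, 'fy': 479.1389, 'cx': 284.332, 'cy': 206.9329, 'distortion': [-0.0798, 0.0, 0.0, 0.0, 0.0], 'R': [[-0.0244, -0.9997, 0.0056], [-0.9833, 0.0229, -0.1804], [0.1802, -0.0099, -0.9836]], 't': [-96.664, 536.507, 1055.3297]}
```

View pics/scene0.png

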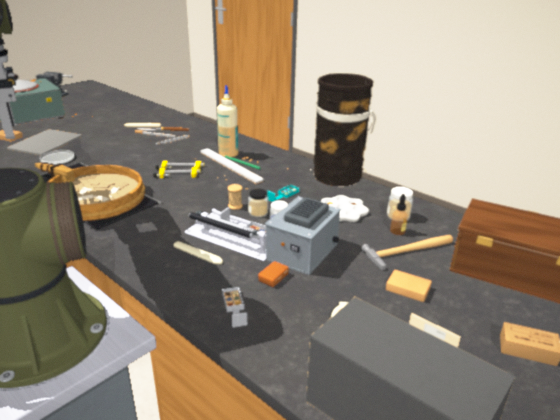

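View pics/top0.png

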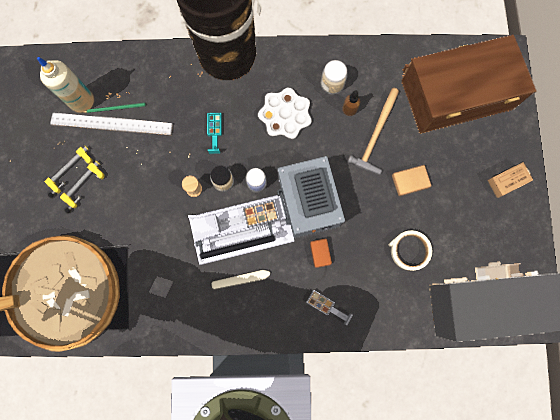

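```bash
cat > h.py <<'E'
import cv2,numpy as np
from cell import manip
def ray(n,uv,z):
    c=manip.calibration(n);K=np.array([[c['fx'],0,c['cx']],[0,c['fy'],c['cy']],[0,0,1]])
    uv=np.array(uv,float).reshape(-1,1,2)
    p=cv2.undistortPoints(uv,K,np.array(c['distortion'],float)).reshape(-1,2)
    R=np.array(c['R']);t=np.array(c['t']);o=-R.T@t
    d=np.c_[p,np.ones(len(p))]@R
    z=np.broadcast_to(z,len(p))
    return o+d*((z-o[2])/d[:,2])[:,None]
def proj(n,X):
    c=manip.calibration(n);K=np.array([[c['fx'],0,c['cx']],[0,c['fy'],c['cy']],[0,0,1]])
    R=np.array(c['R']);t=np.array(c['t'])
    return cv2.projectPoints(np.array(X,float).reshape(-1,1,3),cv2.Rodrigues(R)[0],t,K,np.array(c['distortion'],float))[0].reshape(-1,2)
def crop(img,x0,y0,x1,y1,s,out):
    c=cv2.resize(img[y0:y1,x0:x1],None,fx=s,fy=s,interpolation=cv2.INTER_CUBIC)
    for u in range((x0+9)//10*10,x1,10):
        cv2.putText(c,str(u),(int((u-x0)*s),8),0,.3,(0,0,255),1); cv2.line(c,(int((u-x0)*s),10),(int((u-x0)*s),16),(0,0,255),1)
    for v in range((y0+9)//10*10,y1,10):
        cv2.putText(c,str(v),(0,int((v-y0)*s)),0,.3,(0,0,255),1); cv2.line(c,(18,int((v-y0)*s)),(24,int((v-y0)*s)),(0,0,255),1)
    cv2.imwrite(out,c)
E
python3 - <<'E'
from h import *
crop(cv2.imread('pics/top0.png'),180,145,350,265,4.7,'pics/topc.png')
crop(cv2.imread('pics/scene0.png'),180,175,350,275,4.7,'pics/scenec.png')
E
```

```text
(no output)
```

View pics/topc.png

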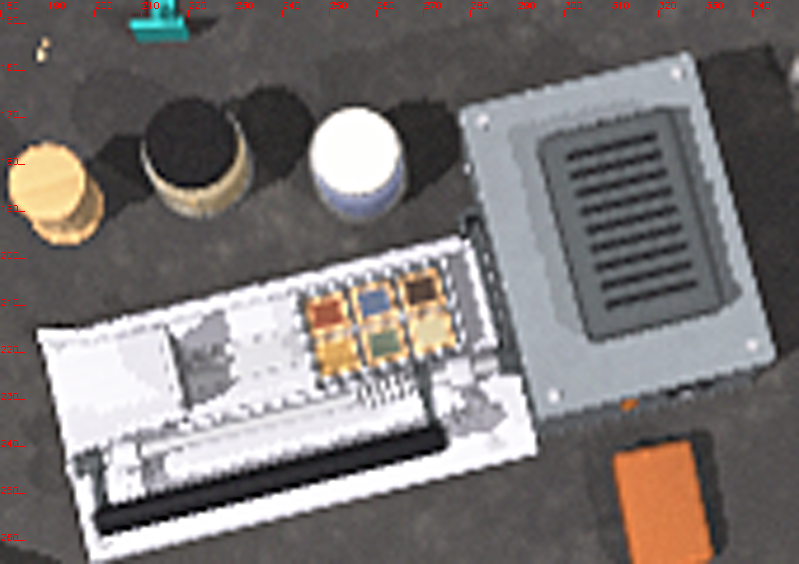

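View pics/scenec.png

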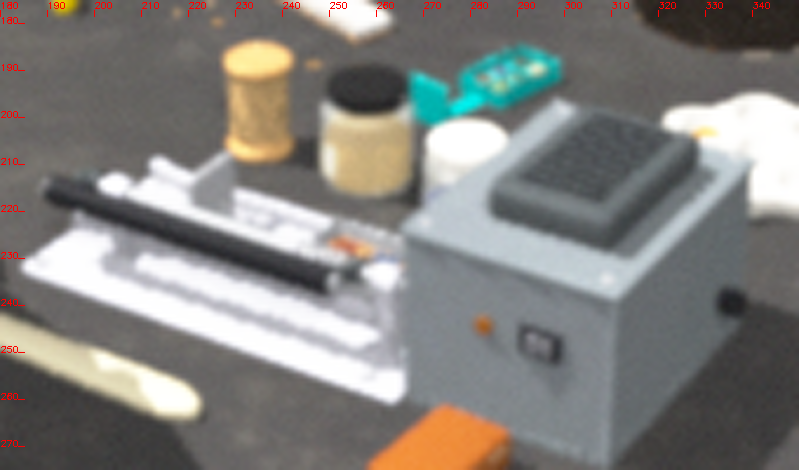

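```bash
cat > fit.py <<'E'
from h import *
from scipy.optimize import least_squares
P=[((0,77,97),(460,108)),((114,77,97),(690,52)),((114,-77,97),(775,358)),((0,-77,97),(540,420)),((-232,36,2),(38,330)),((-232,-82,2),(92,562)),((0,-82,2),(537,456)),((-218,-68,48),(97,519)),((-44,-68,48),(446,439))]
X=np.array([p[0] for p in P],float);U=np.array([(180+p[1][0]/4.7-.4,145+p[1][1]/4.7-.4) for p in P])
S=[((0,-77,97),(405,230)),((114,-77,97),(612,300)),((0,77,97),(558,100)),((114,77,97),(748,163)),((-232,-82,2),(25,266)),((0,-82,2),(393,402))]
XS=np.array([p[0] for p in S],float);US=np.array([(180+p[1][0]/4.7-.4,175+p[1][1]/4.7-.4) for p in S])
def T(q,X):
    c,s=np.cos(q[2]),np.sin(q[2]);return X@np.array([[c,-s,0],[s,c,0],[0,0,1]]).T+[q[0],q[1],0]
if __name__=='__main__':
    for w in((1,0),(0,1),(1,1)):
        f=lambda q:np.r_[w[0]*(proj('top',T(q,X))-U).ravel(),w[1]*(proj('scene',T(q,XS))-US).ravel()]
        r=least_squares(f,[550,-30,-1.4]);print(w,r.x.round(3));print(f(r.x).reshape(-1,2).round(1).tolist())
E
python3 fit.py
```

```text
(1, 0) [ 540.509 -112.909   -1.354]
[[0.2, -0.2], [0.5, 0.0], [0.3, 0.6], [-0.1, -0.2], [0.5, 1.3], [-0.7, -0.1], [0.0, -0.8], [-0.5, 0.3], [-0.3, -0.8], [-0.0, -0.0], [0.0, -0.0], [-0.0, 0.0], [0.0, -0.0], [-0.0, 0.0], [-0.0, -0.0]]
(0, 1) [ 540.551 -113.314   -1.359]
[[0.0, -0.0], [0.0, 0.0], [0.0, 0.0], [-0.0, -0.0], [0.0, 0.0], [-0.0, -0.0], [0.0, -0.0], [-0.0, -0.0], [-0.0, -0.0], [-1.6, -0.4], [0.5, -0.3], [-0.1, 0.3], [2.5, -0.8], [-0.8, 0.2], [-0.5, -0.0]]
(1, 1) [ 540.513 -113.029   -1.355]
[[0.3, -0.3], [0.6, 0.1], [0.3, 0.7], [-0.1, -0.2], [0.6, 1.2], [-0.7, -0.2], [0.0, -0.8], [-0.5, 0.2], [-0.3, -0.8], [-1.6, -0.4], [0.6, -0.4], [-0.3, 0.3], [2.4, -0.9], [-1.0, 0.4], [-0.4, -0.0]]
```

```bash
python3 - <<'E'
from h import *
for n in('top','scene'):
    d=np.load(f'pics/{n}0.npy');v,u=np.mgrid[0:420,0:560]
    c=manip.calibration(n);K=np.array([[c['fx'],0,c['cx']],[0,c['fy'],c['cy']],[0,0,1]])
    p=cv2.undistortPoints(np.c_[u.ravel(),v.ravel()].astype(float).reshape(-1,1,2),K,np.array(c['distortion'],float)).reshape(-1,2)
    W=(np.c_[p,np.ones(len(p))]*d.reshape(-1,1)-np.array(c['t']))@np.array(c['R'])
    a=-1.355;W=W-[540.5,-113,0]
    B=np.c_[W[:,0]*np.cos(a)+W[:,1]*np.sin(a),-W[:,0]*np.sin(a)+W[:,1]*np.cos(a),W[:,2]]
    m=(d.ravel()>0)&(B[:,0]>-230)&(B[:,0]<-20)&(abs(B[:,1])<27)
    q=B[m];uv=np.c_[u.ravel(),v.ravel()][m]
    h=q[:,2]>26
    for r,w in zip(q[h].round(0),uv[h]):print(n,r,w)
    # z profile along x
    for x in range(-230,-20,10):
        k=(abs(q[:,0]-x)<5)&(abs(q[:,1])<15)
        if k.any():print(x,q[k,2].min().round(),np.median(q[k,2]).round(),q[k,2].max().round())
E
```

```text
top [-74.  22.  28.] [253 204]
top [-166.   17.   45.] [214 214]
top [-164.   16.   48.] [215 214]
top [-167.   15.   48.] [214 215]
top [-164.   14.   47.] [215 215]
top [-163.   16.   37.] [216 215]
top [-167.   12.   48.] [214 216]
top [-165.   13.   43.] [215 216]
top [-163.   13.   39.] [216 216]
top [-168.   11.   46.] [214 217]
top [-165.    9.   52.] [215 217]
top [-163.   10.   44.] [216 217]
top [-101.   -3.   27.] [244 217]
top [-166.    8.   45.] [215 218]
top [-164.    8.   42.] [216 218]
top [-163.   10.   30.] [217 218]
top [-167.    6.   42.] [215 219]
top [-164.    5.   45.] [216 219]
top [-164.    7.   30.] [217 219]
top [-167.    3.   45.] [215 220]
top [-165.    3.   41.] [216 220]
top [-163.    4.   37.] [217 220]
top [-168.    1.   45.] [215 221]
top [-165.    0.   46.] [216 221]
top [-163.   -0.   46.] [217 221]
top [-53. -24.  27.] [266 221]
top [-51. -24.  26.] [267 221]
top [-166.   -2.   44.] [216 222]
top [-164.   -2.   44.] [217 222]
top [-163.    0.   28.] [218 222]
top [-166.   -4.   44.] [216 223]
top [-164.   -4.   44.] [217 223]
top [-163.   -2.   29
[... 4025 characters left out ...]
17]
scene [-167.   -6.   27.] [223 217]
scene [-163.   -7.   29.] [224 217]
scene [-162.   -4.   28.] [225 217]
scene [-157.   -2.   28.] [227 217]
scene [-167.  -22.   32.] [219 218]
scene [-164.  -22.   33.] [220 218]
scene [-164.  -18.   31.] [221 218]
scene [-162.  -16.   31.] [222 218]
scene [-164.   -9.   27.] [223 218]
scene [-159.   -5.   26.] [226 218]
scene [-156.   -4.   27.] [227 218]
scene [-162.  -17.   28.] [222 219]
scene [-152.   -6.   26.] [228 219]
-230 6.0 6.0 6.0
-210 6.0 6.0 8.0
-170 20.0 42.0 48.0
-160 20.0 34.0 49.0
-150 17.0 23.0 26.0
-140 18.0 18.0 18.0
-100 13.0 20.0 24.0
-90 15.0 17.0 19.0
-80 15.0 16.0 18.0
-70 15.0 17.0 17.0
-60 16.0 16.0 18.0
-50 15.0 15.0 15.0
```

Candidates for the tray: the silver one in the chute at top (250,220), a small loose silver one at top (328,305), and a turquoise one at top (214,130). I choose the larger silver one in the chute; the crop shows it, with its push plate at about (217,222). Measured push face x ≈ -168 and y ≈ -1 in the box frame, with its top at z ≈ 46, as it should be.

I first turn the jaws across the chute, then move over.

>>> arm_command(
  steps=[
    [0.54,[0,0,0],0.12],
    [0.54,[0,0,0],0.12],
    [0.54,[0,0,0],0.12],
    [0.54,[0,0,0],0.12],
    [0.54,[0,0,0],0.12],
  ],
)

```text
clock: 0.52
eef_pos: [206.9, 509.4, 205.1]
eef_rot: [3.141, 0.001, 0.579]
wrist_force: [0.5, -0.5, -0.3]
finger_gap: 64.1
```

>>> arm_command(
  steps=[
    [0.54,[0,0,0],0.12],
    [0.54,[0,0,0],0.12],
    [0.54,[0,0,0],0.12],
    [0.54,[0,0,0],0.01],
    [0.54,[0,0,0],0],
  ],
)

```text
clock: 0.93
eef_pos: [206.9, 509.5, 205.2]
eef_rot: [3.141, 0.0, 0.218]
wrist_force: [0.1, 0.2, 0.2]
finger_gap: 50.7
```

```bash
cat > st.py <<'E'
from h import *
import sys
def st(tgt=None):
    s=manip.read_state();a=-1.355
    p=s['eef_pos'];d=p-[540.5,-113,0];R=np.array([[np.cos(a),np.sin(a)],[-np.sin(a),np.cos(a)]])
    b=R@d[:2];f=s['wrist_force'];fb=R@f[:2]
    yaw=s['eef_rot'][2]
    print('t',round(s['clock'],2),'box',b.round(1),'z',p[2].round(1),'rot',s['eef_rot'].round(3),'Fbox',fb.round(1),f[2].round(1),'gap',round(s['finger_gap'],1))
    if tgt is not None:
        D=R.T@(np.array(tgt[:2])-b)
        print('tool shift cm x,y,z',round((D[0]*np.cos(yaw)+D[1]*np.sin(yaw))/10,2),round((D[0]*np.sin(yaw)-D[1]*np.cos(yaw))/10,2),round((p[2]-tgt[2])/10,2),'turn',round(yaw-0.2158,3))
st([float(x) for x in sys.argv[1:]] or None)
E
python3 st.py -184 -32.5 130
```

```text
t 0.93 box [-679.5 -192.6] z 205.2 rot [3.141 0.    0.218] Fbox [-0.2  0.1] 0.2 gap 50.7
tool shift cm x,y,z 15.91 49.58 7.52 turn 0.002
```

>>> arm_command(
  steps=[
    [0.54,[1.2,3.6,0],0],
    [0.54,[1.2,3.6,0],0],
    [0.54,[1.2,3.6,0],0],
    [0.54,[1.2,3.6,0],0],
    [0.54,[1.2,3.6,0],0],
  ],
)

```text
clock: 1.35
eef_pos: [304.4, 344.9, 205.4]
eef_rot: [3.142, -0.0, 0.22]
wrist_force: [0.0, -0.1, 0.9]
finger_gap: 50.9
```

>>> arm_command(
  steps=[
    [0.54,[1.2,3.6,0],0],
    [0.54,[1.2,3.6,0],0],
    [0.54,[1.2,3.6,0],0],
    [0.54,[1.2,3.6,0],0],
    [0.54,[1.2,3.6,0],0],
  ],
)

```text
clock: 1.77
eef_pos: [401.5, 181.7, 205.6]
eef_rot: [-3.142, -0.0, 0.22]
wrist_force: [1.8, 2.0, 0.1]
finger_gap: 50.9
```

>>> arm_command(
  steps=[
    [0.54,[1.2,3.6,0],0],
    [0.54,[1.2,3.6,0],0],
    [0.54,[1.2,3.6,0.5],0],
    [0.54,[0,0,2],0],
    [0.54,[0,0,2],0],
  ],
)

```text
clock: 2.18
eef_pos: [460.2, 83.9, 160.1]
eef_rot: [3.141, -0.001, 0.216]
wrist_force: [-0.6, 0.2, -0.5]
finger_gap: 50.6
```

```bash
python3 st.py -184 -32.5 70
```

```text
t 2.18 box [-209.5  -36.3] z 160.1 rot [ 3.141e+00 -1.000e-03  2.160e-01] Fbox [-0.4 -0.5] -0.5 gap 50.6
tool shift cm x,y,z 0.38 2.55 9.01 turn 0.0
```

>>> arm_command(
  steps=[
    [0.54,[0.35,2.55,1],0],
    [0.54,[0,0,3],0],
    [0.54,[0,0,3],0],
    [0.54,[0,0,1],0],
    [0.54,[0,0,0],0],
  ],
)

```text
clock: 2.6
eef_pos: [466.8, 61.4, 78.6]
eef_rot: [-3.141, 0.004, 0.218]
wrist_force: [0.6, -0.2, 0.5]
finger_gap: 50.8
```

```bash
python3 st.py -184 -32.5 25; python3 - <<'E'
from h import *
for n in("scene","top"):
    p,d=manip.camera(n);cv2.imwrite(f"pics/{n}1.png",cv2.cvtColor(p,cv2.COLOR_RGB2BGR))
crop(cv2.imread('pics/scene1.png'),170,140,330,260,5,'pics/scene1c.png')
crop(cv2.imread('pics/top1.png'),180,145,340,265,5,'pics/top1c.png')
E
```

```text
t 2.6 box [-186.1  -34.6] z 78.6 rot [-3.141  0.004  0.218] Fbox [0.3 0.5] 0.5 gap 50.8
tool shift cm x,y,z 0.21 0.21 5.36 turn 0.002
```

View pics/scene1c.png

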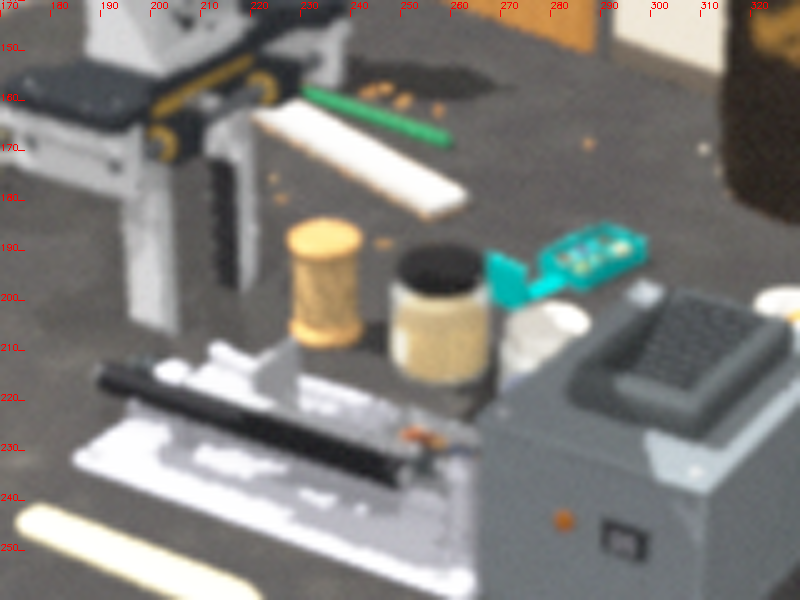

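View pics/top1c.png

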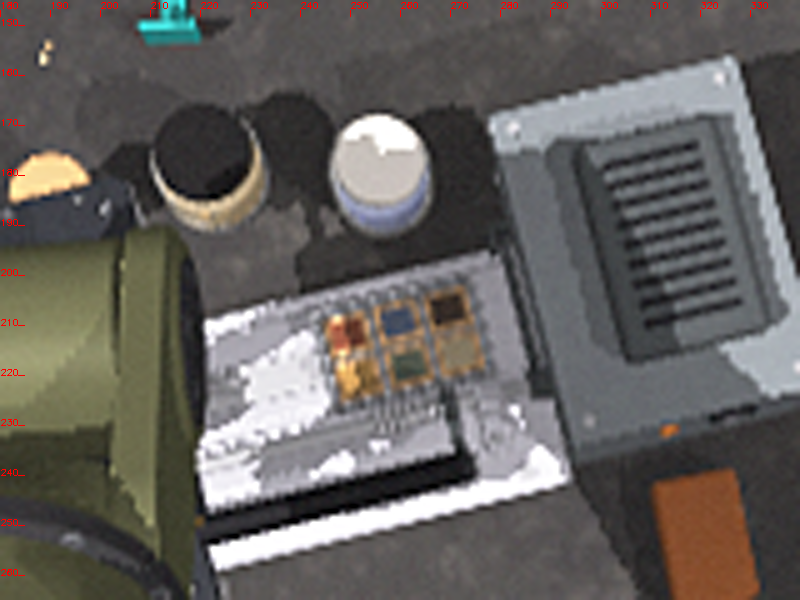

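```bash
python3 - <<'E'
from h import *
from fit import T
q=[540.5,-113,-1.355]
for y in(-72.2,-59.9,-9.3,3):
  for x in(-194,-178): print(y,x,proj('scene',T(q,np.array([[x,y,78.6]]))).round(1))
E
python3 - <<'E'
import sys;sys.path.insert(0,'.')
from h import *
crop(cv2.imread('pics/scene1.png'),180,160,240,220,10,'pics/s1d.png')
E
```

```text
-72.2 -194 [[196.5 206.8]]
-72.2 -178 [[201.8 208.6]]
-59.9 -194 [[199.7 204.8]]
-59.9 -178 [[205.  206.5]]
-9.3 -194 [[212.6 196.7]]
-9.3 -178 [[217.8 198.3]]
3 -194 [[215.6 194.8]]
3 -178 [[220.7 196.4]]
```

View pics/s1d.png

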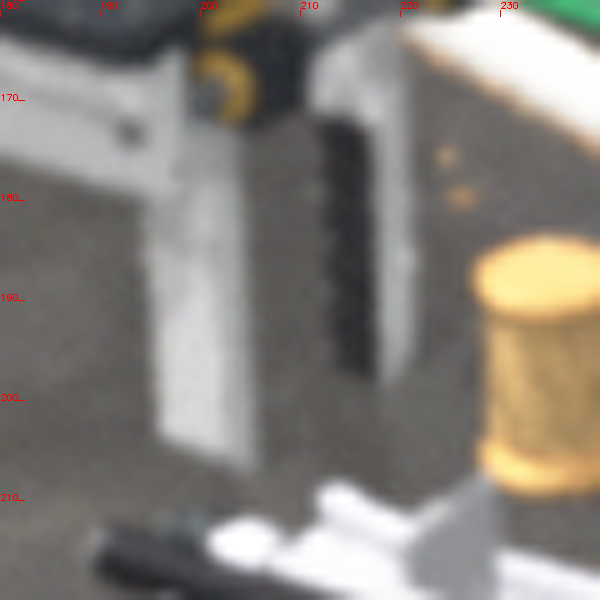

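>>> arm_command(
  steps=[
    [0.54,[0.1,0.2,1],0],
    [0.54,[0,0,1],0],
    [0.54,[0,0,0],0],
  ],
)

```text
clock: 2.95
eef_pos: [469.0, 59.7, 59.2]
eef_rot: [-3.141, 0.001, 0.215]
wrist_force: [-1.2, -0.7, 0.1]
finger_gap: 50.7
```

>>> arm_command(
  steps=[
    [0.54,[0,0,0.7],0],
    [0.54,[0,0,0.7],0],
    [0.54,[0,0,0],0],
  ],
)

```text
clock: 3.2
eef_pos: [469.6, 59.7, 45.6]
eef_rot: [3.142, -0.0, 0.215]
wrist_force: [3.7, 0.9, 1.0]
finger_gap: 50.6
```

```bash
python3 st.py -184 -33.5 25
```

```text
t 3.2 box [-183.9  -32.3] z 45.6 rot [ 3.142 -0.     0.215] Fbox [-0.   3.8] 1.0 gap 50.6
tool shift cm x,y,z -0.12 -0.01 2.06 turn -0.001
```

```bash
python3 - <<'E'
from h import *
p,d=manip.camera("scene");cv2.imwrite("pics/scene2.png",cv2.cvtColor(p,cv2.COLOR_RGB2BGR))
crop(cv2.imread('pics/scene2.png'),180,175,290,260,7,'pics/scene2c.png')
E
python3 st.py
```

```text
t 3.25 box [-183.9  -32. ] z 46.2 rot [ 3.141e+00 -1.000e-03  2.150e-01] Fbox [-0.8  4. ] 1.1 gap 50.5
```

View pics/scene2c.png

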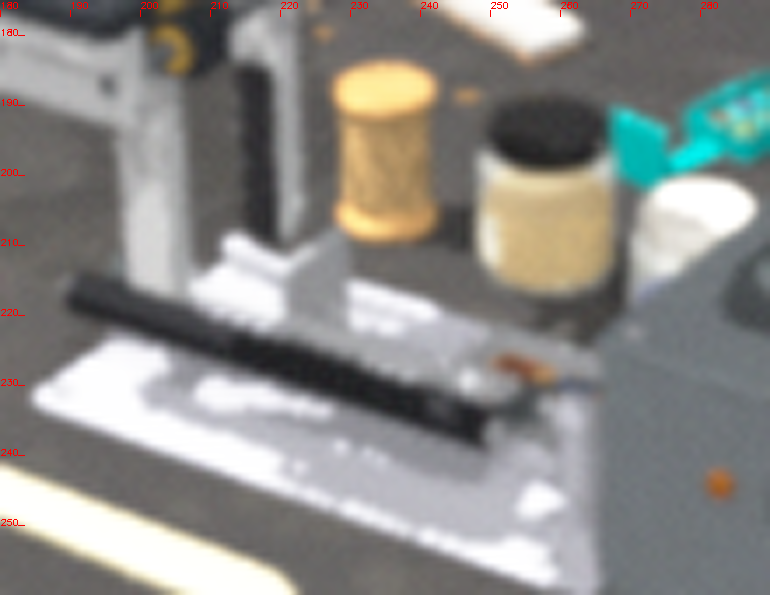

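The finger caught the inner shoulder of the bar (scene ~(205,217)): the force is mostly sideways. I raise it, move the bar finger about 7 mm outward by opening the jaws a little and shifting, then press again.

>>> arm_command(
  steps=[
    [0.54,[0,0,-1],0],
    [0.54,[0,0,-0.8],0],
    [0.6,[-0.4,0,0],0],
    [0.6,[0,0,0],0],
    [0.6,[0,0,0],0],
  ],
)

```text
clock: 3.67
eef_pos: [465.3, 58.8, 64.6]
eef_rot: [3.142, -0.0, 0.215]
wrist_force: [-0.8, 0.3, -0.9]
finger_gap: 56.2
```

```bash
python3 st.py -184 -37 25;python3 - <<'E'
from h import *
p,d=manip.camera("scene");cv2.imwrite("pics/scene3.png",cv2.cvtColor(p,cv2.COLOR_RGB2BGR))
crop(cv2.imread('pics/scene3.png'),180,175,290,260,7,'pics/scene3c.png')
E
```

```text
t 3.67 box [-183.9  -36.7] z 64.6 rot [ 3.142 -0.     0.215] Fbox [-0.4 -0.7] -0.9 gap 56.2
tool shift cm x,y,z -0.03 -0.01 3.96 turn -0.001
```

View pics/scene3c.png

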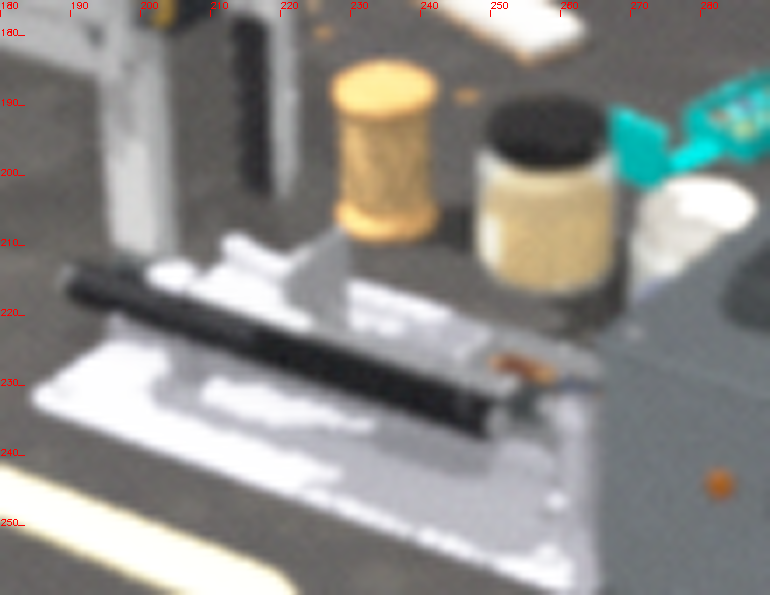

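>>> arm_command(
  steps=[
    [0.6,[0,0,0.7],0],
    [0.6,[0,0,0.7],0],
    [0.6,[0,0,0],0],
  ],
)

```text
clock: 3.97
eef_pos: [465.2, 58.8, 49.0]
eef_rot: [-3.141, 0.001, 0.215]
wrist_force: [2.1, -0.4, 0.9]
finger_gap: 56.5
```

```bash
python3 st.py -184 -37 25;python3 - <<'E'
from h import *
p,d=manip.camera("scene");cv2.imwrite("pics/scene4.png",cv2.cvtColor(p,cv2.COLOR_RGB2BGR))
crop(cv2.imread('pics/scene4.png'),180,175,290,260,7,'pics/scene4c.png')
E
```

```text
t 3.97 box [-183.9  -36.8] z 49.0 rot [-3.141e+00  1.000e-03  2.150e-01] Fbox [0.9 2. ] 0.9 gap 56.5
tool shift cm x,y,z -0.02 -0.01 2.4 turn -0.001
```

View pics/scene4c.png

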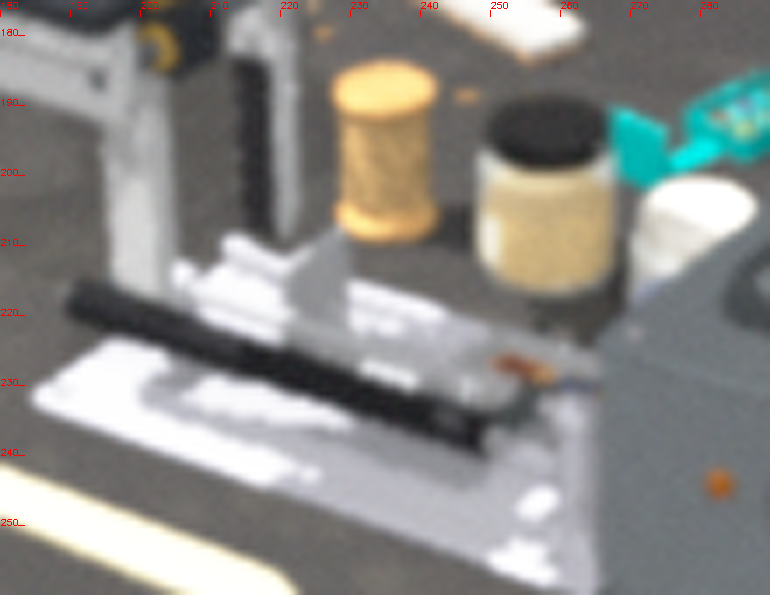

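```bash
python3 - <<'E'
from h import *
from fit import T
q=[540.5,-113,-1.355]
for z,img in((64.6,'scene3'),(49,'scene4')):
  im=cv2.imread(f'pics/{img}.png');x0,y0,s=180,175,12
  c=cv2.resize(im[y0:235,x0:240],None,fx=s,fy=s,interpolation=cv2.INTER_CUBIC)
  def dot(P,col):
    for uv in proj('scene',T(q,np.array(P,float))): cv2.circle(c,(int((uv[0]+.5-x0)*s),int((uv[1]+.5-y0)*s)),3,col,-1)
  yo=-36.7
  dot([[x,yo+k,z] for x in(-192,-176) for k in(-28.2,-40.7)],(0,0,255))
  dot([[x,yo+k,z] for x in(-192,-176) for k in(28.2,40.7)],(0,255,0))
  th=0 if z>60 else None
  zc=48 if z>60 else 41
  yc=-38-np.sqrt(1000-(zc-38)**2)
  dot([[x,yc,zc+8] for x in range(-218,-130,10)],(255,0,255))
  cv2.imwrite(f'pics/{img}o.png',c)
E
```

```text
(no output)
```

View pics/scene3o.png

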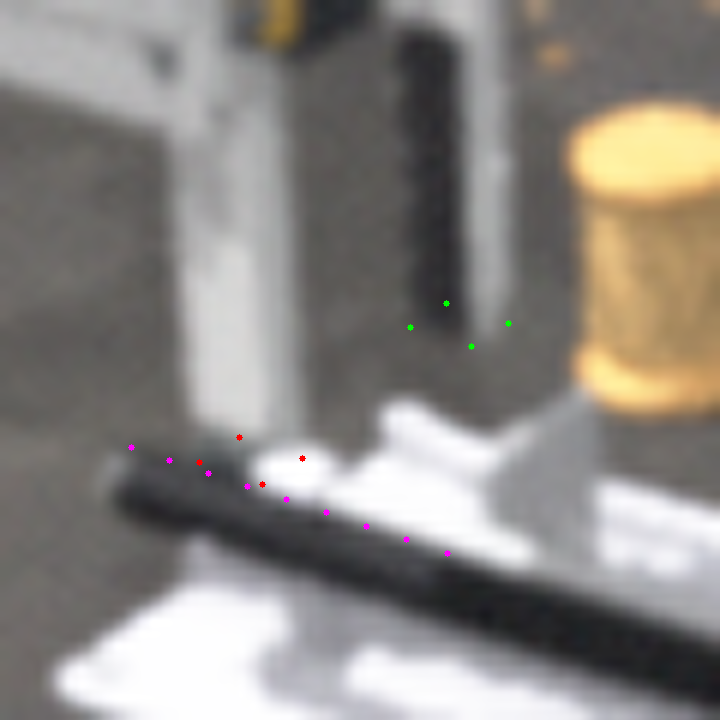

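View pics/scene4o.png

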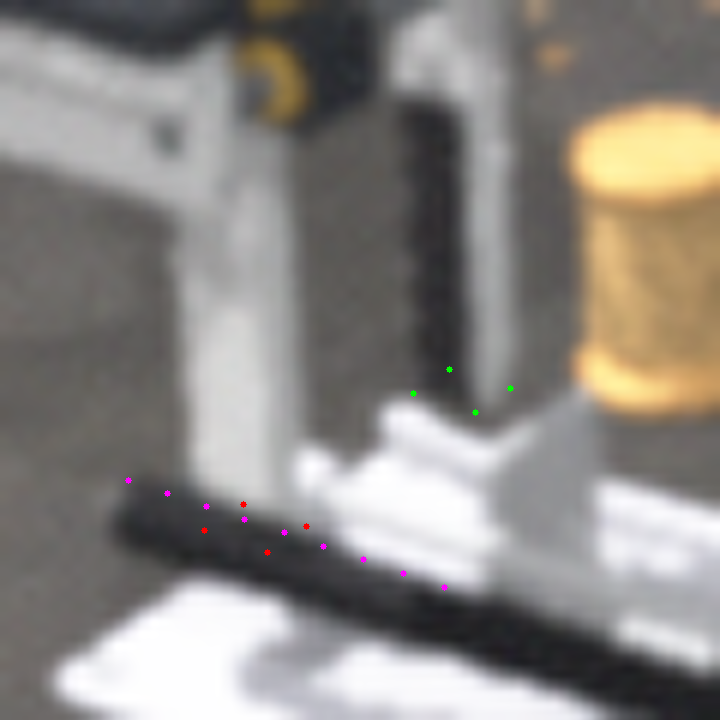

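The fingertip is chamfered on its outside, and its flat part now lies over the bar. I go on pressing, since the bar swings inward beneath it.

>>> arm_command(
  steps=[
    [0.6,[0,0,0.7],0],
    [0.6,[0,0,0.7],0],
    [0.6,[0,0,0],0],
  ],
)

```text
clock: 4.27
eef_pos: [465.8, 58.9, 35.8]
eef_rot: [3.142, -0.0, 0.215]
wrist_force: [1.9, 0.7, 4.2]
finger_gap: 56.3
```

```bash
python3 st.py -184 -37 25;python3 - <<'E'
from h import *
p,d=manip.camera("scene");cv2.imwrite("pics/scene5.png",cv2.cvtColor(p,cv2.COLOR_RGB2BGR))
crop(cv2.imread('pics/scene5.png'),180,165,290,260,7,'pics/scene5c.png')
E
```

```text
t 4.27 box [-183.9  -36.1] z 35.8 rot [ 3.142 -0.     0.215] Fbox [-0.3  2. ] 4.2 gap 56.3
tool shift cm x,y,z -0.09 -0.01 1.08 turn -0.001
```

View pics/scene5c.png

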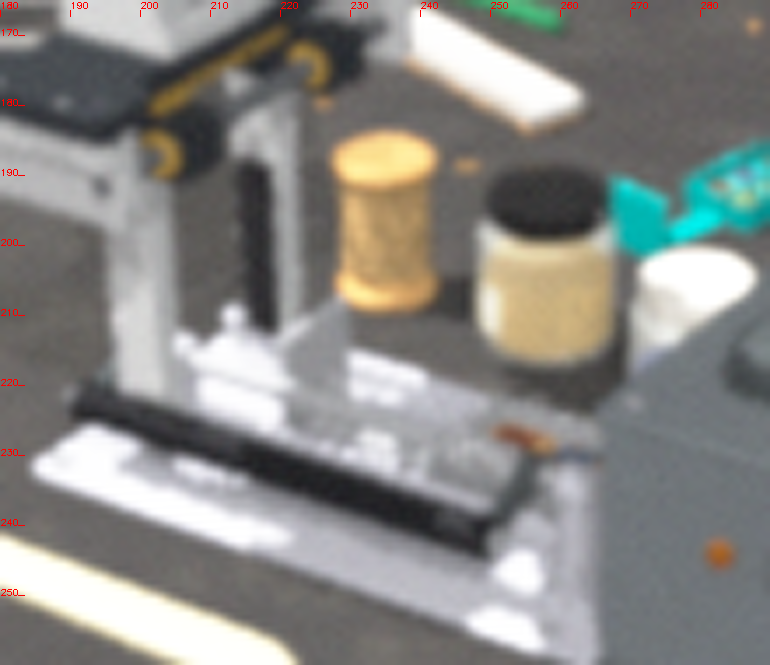

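Fz is now 4 N and the bar is well down. I press on to z ≈ 25.

>>> arm_command(
  steps=[
    [0.6,[0,0,0.6],0],
    [0.6,[0,0,0.4],0],
    [0.6,[0,0,0],0],
    [0.6,[0,0,0],0],
  ],
)

```text
clock: 4.65
eef_pos: [467.7, 59.2, 27.8]
eef_rot: [3.141, -0.005, 0.215]
wrist_force: [7.5, 2.2, 8.3]
finger_gap: 56.5
```

```bash
python3 st.py -184 -37 25;python3 - <<'E'
from h import *
for n in('scene','top'):
  p,d=manip.camera(n);cv2.imwrite(f"pics/{n}6.png",cv2.cvtColor(p,cv2.COLOR_RGB2BGR))
crop(cv2.imread('pics/scene6.png'),180,165,290,260,7,'pics/scene6c.png')
crop(cv2.imread('pics/top6.png'),200,180,310,260,7,'pics/top6c.png')
E
```

```text
t 4.65 box [-183.8  -34.2] z 27.8 rot [ 3.141 -0.005  0.215] Fbox [-0.5  7.8] 8.3 gap 56.5
tool shift cm x,y,z -0.28 -0.02 0.28 turn -0.001
```

View pics/scene6c.png

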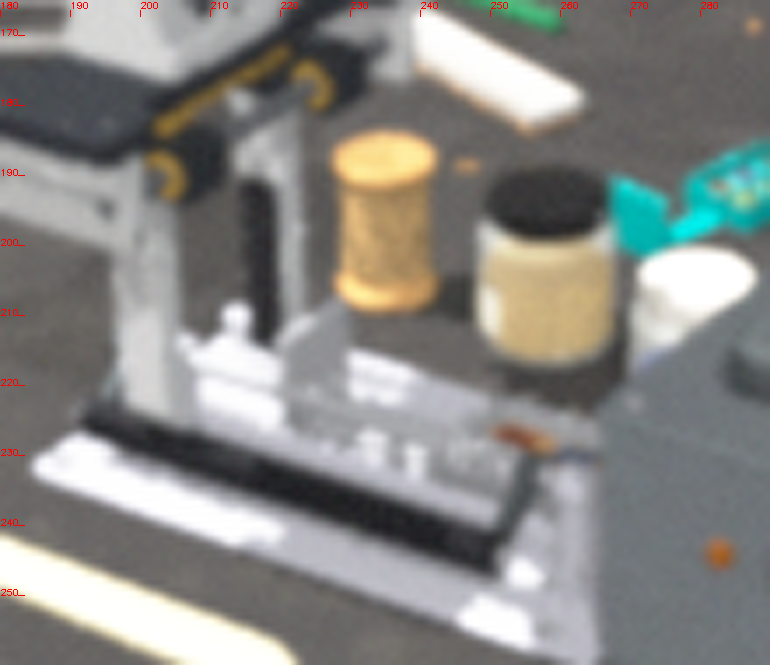

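View pics/top6c.png

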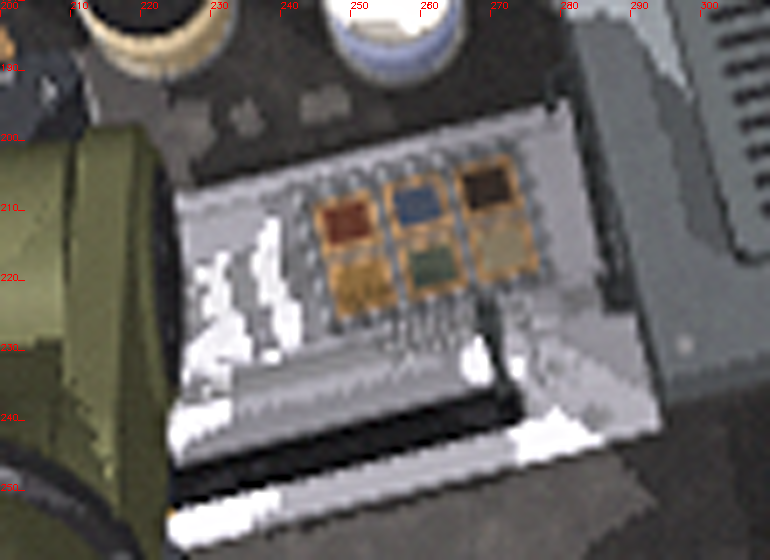

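```bash
cat > ov.py <<'E'
from h import *
from fit import T
import sys
q=[540.5,-113,-1.355]
def bar(th,x):
    a=np.arctan2(10,-30.4)+th
    return [x,-38+32*np.cos(a),38+32*np.sin(a)]
for n,f,b in(('scene',sys.argv[1],(180,165,290,260)),('top',sys.argv[2],(200,180,310,260))):
    s=7;im=cv2.imread(f);c=cv2.resize(im[b[1]:b[3],b[0]:b[2]],None,fx=s,fy=s,interpolation=cv2.INTER_CUBIC)
    for th,col in((.6,(0,0,255)),(.8,(0,255,255)),(1.0,(0,255,0)),(1.15,(255,0,255))):
        P=proj(n,T(q,np.array([bar(th,-218),bar(th,-44)])))
        # gate plate outline
        G=[]
        for y,z in((9,-27),(71,-27),(71,-3),(9,-3)):
            G.append([-5,-38+y*np.cos(th)-z*np.sin(th),38+y*np.sin(th)+z*np.cos(th)])
        G=proj(n,T(q,np.array(G)))
        k=lambda P:((P+.5-[b[0],b[1]])*s).astype(int)
        cv2.line(c,tuple(map(int,k(P)[0])),tuple(map(int,k(P)[1])),col,1)
        cv2.polylines(c,[k(G).astype(np.int32)],True,col,1)
    cv2.imwrite(f'pics/ov_{n}.png',c)
E
python3 ov.py pics/scene6.png pics/top6.png
```

View pics/ov_scene.png

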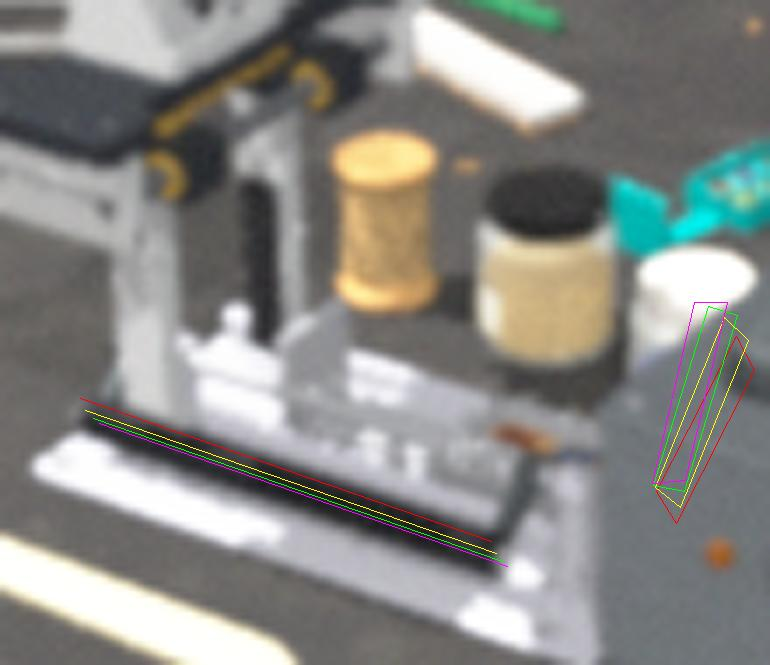

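View pics/ov_top.png

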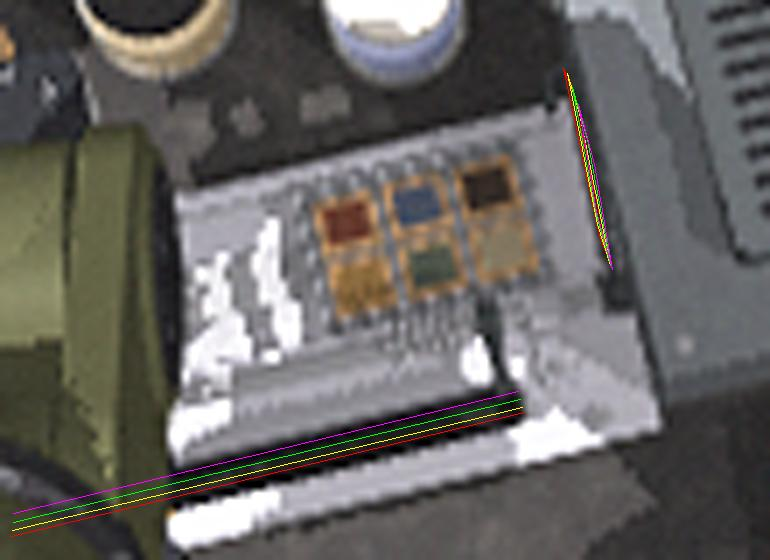

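>>> arm_command(
  steps=[
    [0.6,[0.1,0,0.1],0],
    [0.6,[0,0,0.1],0],
    [0.6,[0,0,0],0],
  ],
)

```text
clock: 5.0
eef_pos: [468.6, 59.4, 25.8]
eef_rot: [3.141, -0.005, 0.215]
wrist_force: [7.1, 2.8, 10.6]
finger_gap: 56.3
```

```bash
python3 st.py -184 -35.8 24;python3 - <<'E'
from h import *
for n in('scene','top'):
  p,d=manip.camera(n);cv2.imwrite(f"pics/{n}7.png",cv2.cvtColor(p,cv2.COLOR_RGB2BGR))
E
python3 ov.py pics/scene7.png pics/top7.png; python3 - <<'E'
import cv2
a=cv2.imread('pics/ov_scene.png')[280:620,:600];b=cv2.imread('pics/scene7.png')
c=cv2.resize(b[205:254,180:266],None,fx=7,fy=7,interpolation=2)[:,:600]
import numpy as np
cv2.imwrite('pics/cmp7.png',np.vstack([a[:300],c[:300]]))
E
```

```text
t 5.0 box [-183.8  -33.3] z 25.8 rot [ 3.141 -0.005  0.215] Fbox [-1.2  7.5] 10.6 gap 56.3
tool shift cm x,y,z -0.25 -0.02 0.18 turn -0.001
```

View pics/cmp7.png

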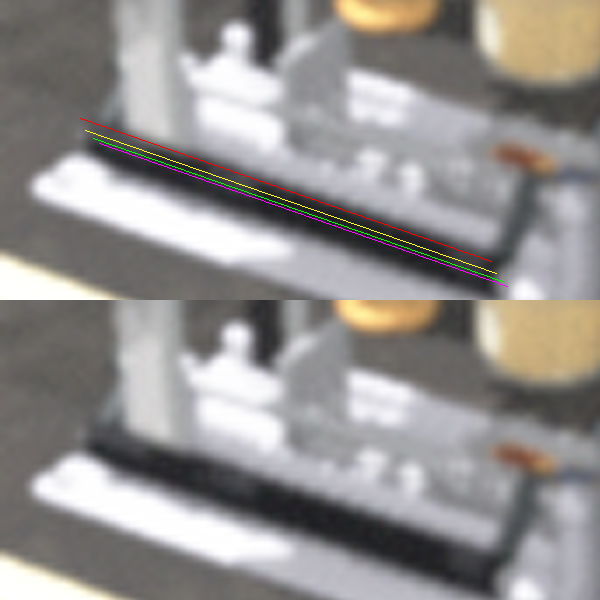

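>>> arm_command(
  steps=[
    [0.6,[0.2,0,0],0],
    [0.6,[0,0,0],0],
  ],
)

```text
clock: 5.27
eef_pos: [469.2, 59.6, 25.2]
eef_rot: [3.141, -0.001, 0.215]
wrist_force: [1.8, 0.4, 7.5]
finger_gap: 56.5
```

```bash
python3 st.py -184 -33.3 25.5
```

```text
t 5.27 box [-183.9  -32.6] z 25.2 rot [ 3.141e+00 -1.000e-03  2.150e-01] Fbox [0.  1.9] 7.5 gap 56.5
tool shift cm x,y,z -0.07 -0.01 -0.03 turn -0.001
```

>>> arm_command(
  steps=[
    [0.6,[0,0.3,0],0],
    [0.6,[0,0.4,0],0],
    [0.6,[0,0.4,0],0],
    [0.6,[0,0.4,0],0],
  ],
)

```text
clock: 5.6
eef_pos: [471.8, 45.6, 25.0]
eef_rot: [-3.14, -0.001, 0.215]
wrist_force: [-2.5, 9.4, 7.7]
finger_gap: 56.6
```

```bash
python3 st.py -71 -32.6 25.2;python3 - <<'E'
from h import *
for n in('scene','top'):
  p,d=manip.camera(n);cv2.imwrite(f"pics/{n}8.png",cv2.cvtColor(p,cv2.COLOR_RGB2BGR))
crop(cv2.imread('pics/scene8.png'),180,165,320,260,5.7,'pics/scene8c.png')
E
python3 ov.py pics/scene8.png pics/top8.png
```

```text
t 5.6 box [-169.6  -33.1] z 25.0 rot [-3.14e+00 -1.00e-03  2.15e-01] Fbox [-9.7 -0.4] 7.7 gap 56.6
tool shift cm x,y,z 0.06 9.86 -0.02 turn -0.001
```

View pics/scene8c.png

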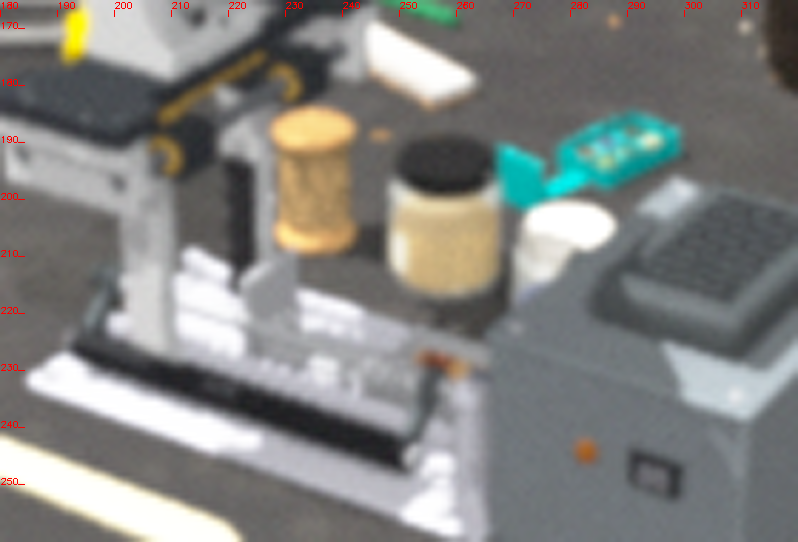

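View pics/ov_top.png

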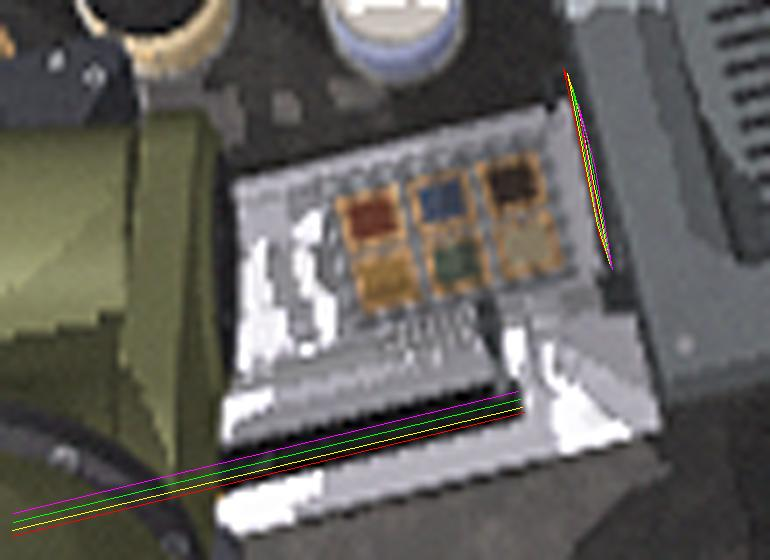

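The tray moves (about 7 mm), the bar stays down and the gate is up at about 1.05 rad. I keep pushing.

>>> arm_command(
  steps=[
    [0.6,[0,0.5,0],0],
    [0.6,[0,0.5,0],0],
    [0.6,[0,0.5,0],0],
    [0.6,[0,0.5,0],0],
    [0.6,[0,0.5,0],0],
  ],
)

```text
clock: 6.12
eef_pos: [477.1, 21.2, 25.0]
eef_rot: [-3.14, -0.0, 0.215]
wrist_force: [-2.6, 9.6, 9.5]
finger_gap: 56.3
```

```bash
python3 st.py -71 -32.6 25.2
```

```text
t 6.12 box [-144.7  -33.2] z 25.0 rot [-3.14  -0.     0.215] Fbox [-9.9 -0.5] 9.5 gap 56.3
tool shift cm x,y,z 0.07 7.37 -0.02 turn -0.001
```

>>> arm_command(
  steps=[
    [0.6,[0,0.5,0],0],
    [0.6,[0,0.5,0],0],
    [0.6,[0,0.5,0],0],
    [0.6,[0,0.5,0],0],
    [0.6,[0,0.5,0],0],
  ],
)

```text
clock: 6.53
eef_pos: [482.4, -3.2, 25.0]
eef_rot: [-3.14, -0.0, 0.215]
wrist_force: [-3.4, 9.0, 9.8]
finger_gap: 56.3
```

```bash
python3 st.py -71 -32.6 25.2;python3 - <<'E'
from h import *
for n in('scene','top'):
  p,d=manip.camera(n);cv2.imwrite(f"pics/{n}9.png",cv2.cvtColor(p,cv2.COLOR_RGB2BGR))
crop(cv2.imread('pics/scene9.png'),180,165,320,260,5.7,'pics/scene9c.png')
E
python3 ov.py pics/scene9.png pics/top9.png
```

```text
t 6.53 box [-119.7  -33.3] z 25.0 rot [-3.14  -0.     0.215] Fbox [-9.5 -1.4] 9.8 gap 56.3
tool shift cm x,y,z 0.07 4.87 -0.02 turn -0.001
```

View pics/scene9c.png

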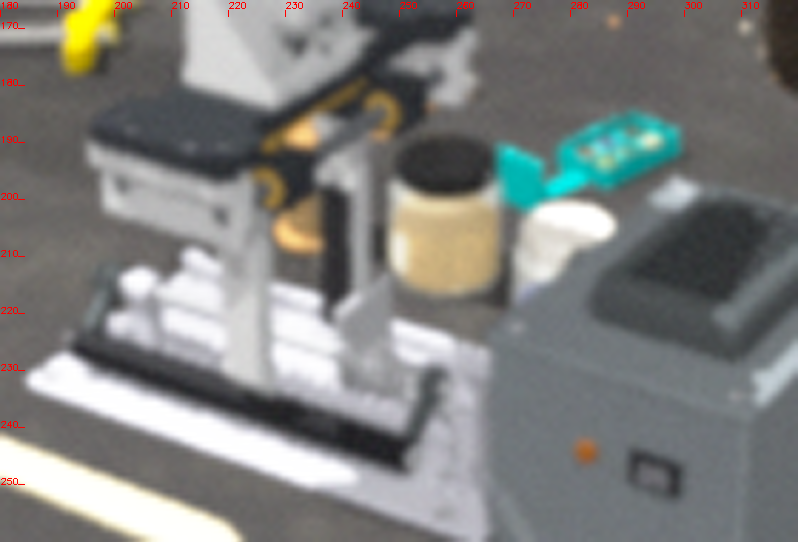

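View pics/ov_top.png

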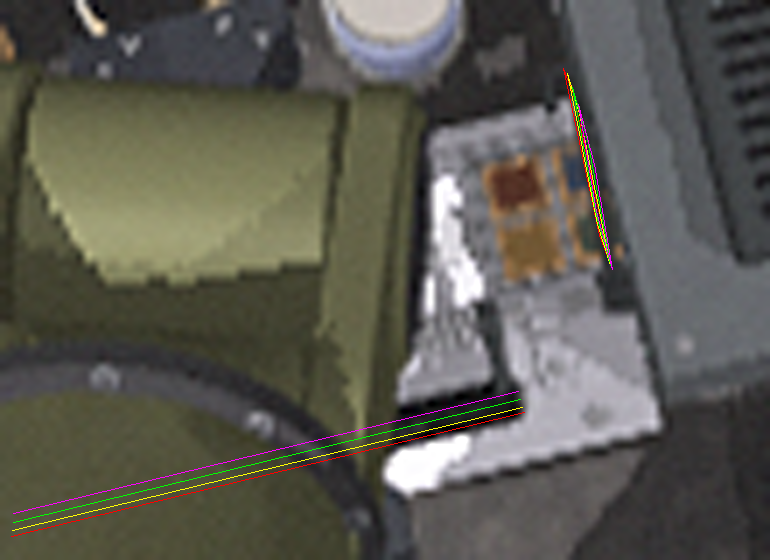

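The tray is under the raised gate and entering the mouth; the bar is still down. I continue.

>>> arm_command(
  steps=[
    [0.6,[0,0.5,0],0],
    [0.6,[0,0.5,0],0],
    [0.6,[0,0.5,0],0],
    [0.6,[0,0.5,0],0],
    [0.6,[0,0.5,0],0],
  ],
)

```text
clock: 7.05
eef_pos: [487.7, -27.6, 24.9]
eef_rot: [-3.14, -0.0, 0.215]
wrist_force: [-2.7, 9.6, 10.3]
finger_gap: 56.2
```

>>> arm_command(
  steps=[
    [0.6,[0,0.4,0],0],
    [0.6,[0,0.4,0],0],
    [0.6,[0,0.4,0],0],
    [0.6,[0,0.4,0],0],
  ],
)

```text
clock: 7.38
eef_pos: [491.0, -43.2, 24.9]
eef_rot: [-3.14, 0.0, 0.215]
wrist_force: [-3.2, 10.1, 10.6]
finger_gap: 56.5
```

```bash
python3 st.py -71 -32.6 25.2
```

```text
t 7.38 box [-78.8 -33.4] z 24.9 rot [-3.14   0.     0.215] Fbox [-10.6  -1. ] 10.6 gap 56.5
tool shift cm x,y,z 0.08 0.78 -0.03 turn -0.001
```

>>> arm_command(
  steps=[
    [0.6,[0,0.3,0],0],
    [0.6,[0,0.2,0],0],
    [0.6,[0,0.2,0],0],
  ],
)

```text
clock: 7.63
eef_pos: [492.5, -50.0, 24.9]
eef_rot: [-3.14, 0.0, 0.215]
wrist_force: [-3.0, 11.1, 9.9]
finger_gap: 56.4
```

>>> arm_command(
  steps=[
    [0.6,[0,0.2,0],0],
    [0.6,[0,0,0],0],
  ],
)

```text
clock: 7.8
eef_pos: [492.6, -50.4, 25.0]
eef_rot: [-3.137, 0.001, 0.216]
wrist_force: [-6.0, 23.9, 15.0]
finger_gap: 56.5
```

```bash
python3 st.py -71 -32.6 25.2
```

```text
t 7.8 box [-71.4 -33.4] z 25.0 rot [-3.137e+00  1.000e-03  2.160e-01] Fbox [-24.6  -0.8] 15.0 gap 56.5
tool shift cm x,y,z 0.08 0.04 -0.02 turn 0.0
```

>>> arm_command(
  steps=[
    [0.6,[0,0.15,0],0],
    [0.6,[0,0,0],0],
  ],
)

```text
clock: 7.97
eef_pos: [492.6, -50.6, 25.0]
eef_rot: [-3.136, 0.001, 0.217]
wrist_force: [-8.3, 35.1, 18.7]
finger_gap: 56.5
```

```bash
python3 st.py -71 -32.6 25.2;python3 - <<'E'
from h import *
for n in('scene','top'):
  p,d=manip.camera(n);cv2.imwrite(f"pics/{n}10.png",cv2.cvtColor(p,cv2.COLOR_RGB2BGR))
crop(cv2.imread('pics/scene10.png'),180,165,320,260,5.7,'pics/scene10c.png')
E
```

```text
t 7.97 box [-71.2 -33.5] z 25.0 rot [-3.136e+00  1.000e-03  2.170e-01] Fbox [-36.   -0.6] 18.7 gap 56.5
tool shift cm x,y,z 0.09 0.02 -0.02 turn 0.001
```

View pics/scene10c.png

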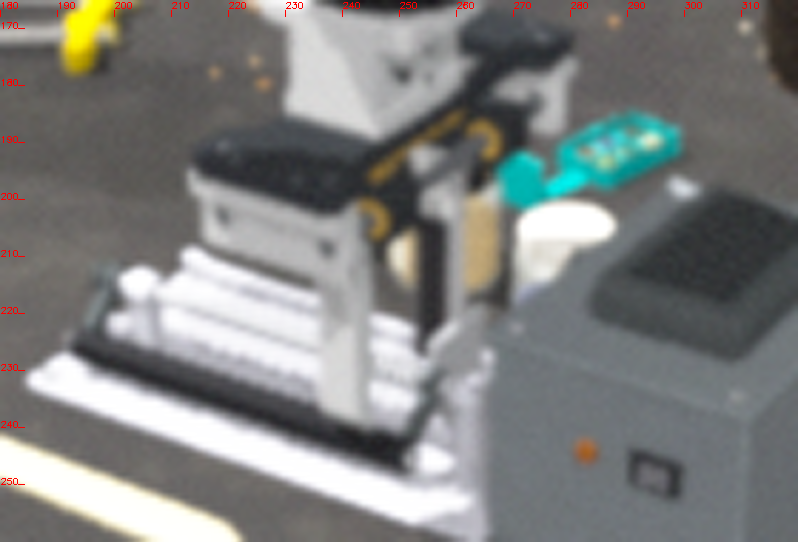

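Hard stop: the force rose from 10 to 36 N with no further motion, at x = -71.2, which is home. I back off the plate, then let the bar up gently.

>>> arm_command(
  steps=[
    [0.6,[0,-0.3,0],0],
    [0.6,[0,-0.3,0],0],
    [0.6,[0,-0.4,0],0],
    [0.6,[0,0,0],0],
  ],
)

```text
clock: 8.4
eef_pos: [491.7, -44.6, 25.1]
eef_rot: [3.14, -0.001, 0.216]
wrist_force: [0.5, -1.2, 6.5]
finger_gap: 56.6
```

```bash
python3 st.py -71 -32.6 25.2
```

```text
t 8.4 box [-77.3 -33. ] z 25.1 rot [ 3.14e+00 -1.00e-03  2.16e-01] Fbox [1.3 0.2] 6.5 gap 56.6
tool shift cm x,y,z 0.04 0.63 -0.01 turn -0.0
```

>>> arm_command(
  steps=[
    [0.6,[-0.1,0,-0.4],0],
    [0.6,[-0.1,0,-0.4],0],
    [0.6,[-0.1,0,-0.4],0],
    [0.6,[-0.1,0,-0.4],0],
    [0.6,[-0.1,0,-0.4],0],
  ],
)

```text
clock: 8.82
eef_pos: [486.5, -45.6, 45.0]
eef_rot: [-3.142, -0.001, 0.215]
wrist_force: [1.6, -0.7, 2.2]
finger_gap: 56.4
```

>>> arm_command(
  steps=[
    [0.6,[0,0,-0.4],0],
    [0.6,[0,0,-0.4],0],
    [0.6,[0,0,-0.4],0],
    [0.6,[0,0,-0.4],0],
    [0.6,[0,0,-0.5],0],
  ],
)

```text
clock: 9.23
eef_pos: [486.0, -45.5, 65.5]
eef_rot: [-3.141, 0.001, 0.215]
wrist_force: [-0.3, -0.6, 0.1]
finger_gap: 56.4
```

```bash
python3 st.py
```

```text
t 9.23 box [-77.6 -38.8] z 65.5 rot [-3.141e+00  1.000e-03  2.150e-01] Fbox [ 0.6 -0.4] 0.1 gap 56.4
```

>>> arm_command(
  steps=[
    [0.6,[0,0,-2],0],
    [0.6,[0,0,-3],0],
    [0.6,[0,0,-3],0],
    [0.6,[0,0,-3],0],
    [0.6,[0,-2,-2],0],
  ],
)

```text
clock: 9.65
eef_pos: [482.6, -27.6, 198.4]
eef_rot: [3.14, -0.002, 0.213]
wrist_force: [-0.4, 0.3, -1.7]
finger_gap: 56.2
```

>>> arm_command(
  steps=[
    [0.6,[0,-3.5,0],0],
    [0.6,[0,-3.5,0],0],
    [0.6,[0,-3.5,0],0],
    [0.6,[0,-3.5,0],0],
    [0.6,[0,-3.5,0],0],
  ],
)

```text
clock: 10.07
eef_pos: [443.9, 146.3, 195.8]
eef_rot: [3.142, 0.0, 0.215]
wrist_force: [-0.4, -0.3, 0.2]
finger_gap: 56.4
```

>>> arm_command(
  steps=[
    [0.6,[0,-3.5,0],0],
    [0.6,[0,-3.5,0],0],
    [0.6,[0,-3.5,0],0],
    [0.6,[0,0,0],0],
    [0.6,[0,0,0],0],
  ],
)

```text
clock: 10.48
eef_pos: [421.6, 248.5, 195.4]
eef_rot: [3.141, 0.001, 0.218]
wrist_force: [0.8, -0.3, 1.0]
finger_gap: 56.3
```

```bash
python3 st.py;python3 - <<'E'
from h import *
for n in('scene','top'):
  p,d=manip.camera(n);cv2.imwrite(f"pics/{n}11.png",cv2.cvtColor(p,cv2.COLOR_RGB2BGR))
crop(cv2.imread('pics/scene11.png'),180,165,320,265,5.7,'pics/scene11c.png')
crop(cv2.imread('pics/top11.png'),180,145,340,265,5,'pics/top11c.png')
a=np.hstack([cv2.imread('pics/top0.png')[120:330,150:360],cv2.imread('pics/top11.png')[120:330,150:360]]);cv2.imwrite('pics/cmp.png',cv2.resize(a,None,fx=1.9,fy=1.9))
E
```

```text
t 10.48 box [-378.6  -38.7] z 195.4 rot [3.141e+00 1.000e-03 2.180e-01] Fbox [0.4 0.7] 1.0 gap 56.3
```

View pics/scene11c.png

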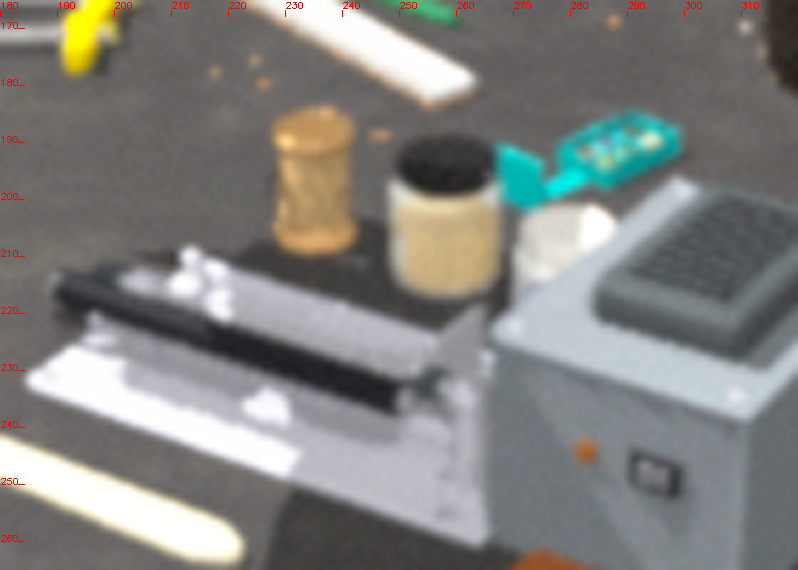

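View pics/top11c.png

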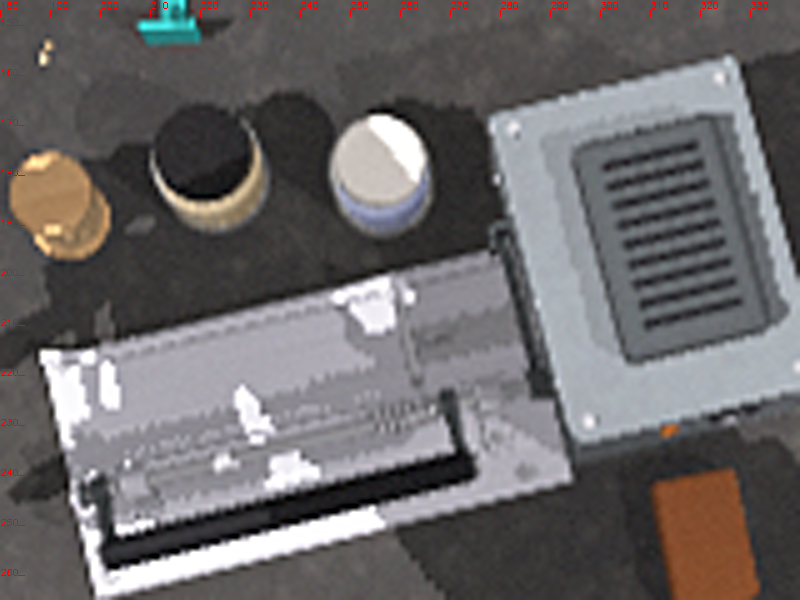

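View pics/cmp.png

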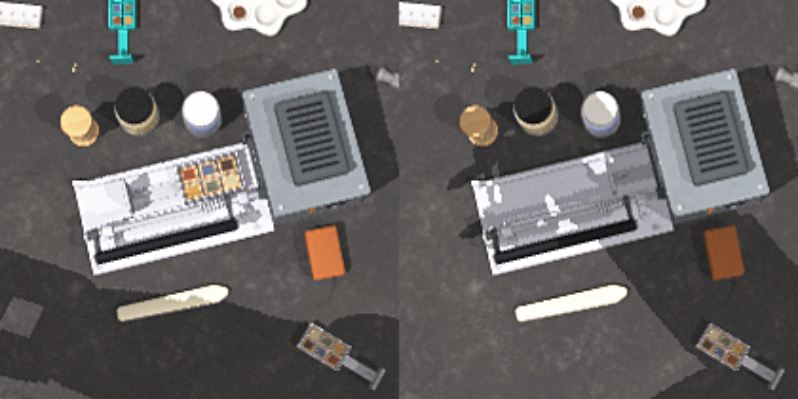

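```bash
python3 - <<'E'
from h import *
n='top';p,d=manip.camera(n);v,u=np.mgrid[0:420,0:560]
c=manip.calibration(n);K=np.array([[c['fx'],0,c['cx']],[0,c['fy'],c['cy']],[0,0,1]])
P=cv2.undistortPoints(np.c_[u.ravel(),v.ravel()].astype(float).reshape(-1,1,2),K,np.array(c['distortion'],float)).reshape(-1,2)
W=(np.c_[P,np.ones(len(P))]*d.reshape(-1,1)-np.array(c['t']))@np.array(c['R'])-[540.5,-113,0];a=-1.355
B=np.c_[W[:,0]*np.cos(a)+W[:,1]*np.sin(a),-W[:,0]*np.sin(a)+W[:,1]*np.cos(a),W[:,2]]
m=(B[:,0]>-90)&(B[:,0]<-30)&(abs(B[:,1])<22)&(B[:,2]>40)
print('plate',np.median(B[m],0),B[m].min(0),B[m].max(0))
m=(B[:,0]>-12)&(B[:,0]<2)&(abs(B[:,1])<34)&(B[:,2]<90); print('gate z',np.percentile(B[m,2],[10,50,90]))
m=(B[:,0]>-200)&(B[:,0]<-60)&(abs(B[:,1]+68)<5)&(B[:,2]>40); print('bar',np.percentile(B[m],95,0),m.sum())
E
```

```text
plate [-59.79375599  -2.22558415  45.42689188] [-62.16873641 -20.43769858  40.44373932] [-57.50842918  18.69470221  49.10237684]
gate z [ 2.70109664 30.55989332 42.82524883]
bar [-67.09889044 -63.70115317  58.17883283] 268
```

Push plate spans x -62 to -58 (home is -63), its top is at 45 mm so the tray is not tipped, and the bar top is back at about 56. I hand the job in.

```bash
python3 -c "
from cell import manip
print(manip.sign_off())"
```

```text
the job is handed in; nothing more can be done
None
```

The tray is home in the light-ageing box with the gate closed behind it, and I handed the job in at about 10.5 s. One fingertip held the bar down (tip at z ≈ 25 mm, gate about 1.0 rad) while the other pushed the tray about 105 mm along the chute. I then backed off the plate and let the bar up slowly.

- **Stop:** the push force rose from about 10 N to 36 N with no further motion, with the fingertip at the home position.
- **Tray:** the last depth check puts the push plate's rear face at x ≈ -62 mm (home is -63). The plate's top is at 45 mm, so the tray is not tipped.
- **Gate:** the bar is back at its closed height of about 56 to 58 mm. The gate plate's height (median about 31 mm) fits the closed 35 mm, though that reading was noisy.
- **Bystanders:** the jars, spool, folder, leather block and turquoise tray look unmoved in the before and after top pictures. I did not compare the tape roll, which lay outside that crop.

The first press caught the bar on its inner shoulder because the fingertips are chamfered. I lifted, moved the finger about 7 mm outward and pressed again before touching the tray.

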